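# Turn two covers the same way up in the spray tray and spray them

## Robot

A 7-joint arm with a two-finger parallel gripper is mounted at the origin on the work surface. World frame = base frame: x ahead of the robot, y to its left, z up, the work surface at z = 0. Lengths are in m, angles in rad, forces in N, time in s.
With the tool pointing down it reaches from about 0.425 to 0.875 m from the base axis. Payload 4.7 kg.
Tool frame: the origin (TCP) lies at the very end of the fingers, on their centre line; the grasp point (between the pads) lies 19 mm behind it; z points along the fingers, y is the direction in which the jaws open and shut (so a half turn about z gives the same grasp; the last joint's range is limited). The gripper opens to 87 mm and grips with 3 to 60 N. Pads are 19 mm wide; open, the fingers measure 117 mm over their backs; the gripper's body (75 mm by 190 mm) begins 51 mm behind the grasp point.
Start: joints at [-1.144, 0.321, -0.07, 1.45, 0.023, 1.371, -0.057], TCP at [0.261, 0.595, 0.223] pointing down, gripper open.
Joint ranges: [-2.86, 2.86], [-0.3, 2.09], [-1.38, 1.24], [0.06, 2.45], [-1.56, 4.7], [0.09, 2.05], [-2.69, 2.69]. Speed limits (rad/s): [2.57, 2.57, 3.14, 3.14, 3.14, 3.14, 3.14].

## Interface

Orientations are given as a rotation vector (axis times angle).
In Python, from bench import * gives the robot as it stands.
- The arm moves only by the shell command python3 -m jog 'ROWS' [OPENING] [FORCE]. ROWS is JSON, a list of rows, each a list of 4 numbers: the shift along the world's x, y, z in mm, then the turn about the world's z in rad. In form: [[x, y, z, twist], ...]. A call has exactly 8 rows; each row is the pose to reach, as a shift and turn from the pose commanded when the call began; what a row does not reach only later rows make up. A row lasts 1/8 s, in which the tool goes at most 62.5 mm and 10.7 degrees, less where a joint would pass 70% of its speed; a pose out of reach is approached as far as the arm can. A call with a gripper value outside its range is refused whole. OPENING is the opening, from -1 (shut) to 1 (fully open), set as the call begins (- or left out, the last holds). The fingers move at their own pace and stop on an object; FORCE is the grip in N (left out, the last holds). Time passes only in rows, so rows that repeat a pose let the fingers close, or fill a call up. It gives the time, the measured TCP pose, the force and the opening at its end, in the units of the state.
- get_state(): the state, without advancing time (a new reading comes with each control period).
- get_image(name): name is "scene" or "top"; returns a dict with "image" (420x560x3 uint8, red, green, blue), "fx", "fy", "cx", "cy" (pixels), "D" ([k1, k2, p1, p2, k3] as OpenCV has them; the pictures are not rectified), "position" and "rotation" of the camera in the world. Camera axes: x right, y down, z forward; pixel columns grow to the right and rows downward; lengths in m; the calibration is good to about 2 mm. A picture is of the moment at which its call begins. There is no depth.
- close_job(): hands the job in, once; it reports no verdict.
The state is a dict: "time": time; "joint_positions": joint angles; "qd": joint speeds; "joint_torque": joint torques, N m; "position": TCP position; "tool_rot": TCP orientation; "ft_force": force on the tool from outside, world axes, zero at the start; "torque": the same for the moment, N m; "grip_width": opening from 0.0 (shut) to 1.0 (fully open).
Only numpy, scipy, OpenCV 4.12 (cv2) and the standard library are available. Lean on these libraries where they do the work, as an engineer would, in place of code of your own. Each camera call takes 0.05 s, during which the arm holds its last target. There are 200 camera calls.

## Task

Two orange covers stand on edge on the paint bench. Tip them over and put them in the white spray tray, one fully inside each bay, both lying flat with the open black side down and the blue lug pointing out of the tray's open front; then, with both in place, press the red nozzle cap of the fixed spray canister fully down and let it spring back up. Leave the other things on the bench where they are.

Things in the scene. Friction and masses are not known exactly. Their poses are not given: they have to be found in the camera images.
- cover_a: orange moulded cover, an open shell 90 x 54 x 26 mm, 4 mm walls, 120 g, black inside, one blue lug (14 long, 18 wide, 6 mm thick) on a short end. Origin: centre of the open rim plane; +z points from the open side through the closed orange face (at z = 26 mm), +x along the length towards the lug, y across the width. Lying open side down, z points up and the origin is at height 0
- cover_b: orange cover exactly like cover_a, same axes; the two are interchangeable. At the start both stand on a 90 x 26 mm long side, origin 27 mm above the bench, z level; lugs point roughly towards the robot, the closed orange face of one to the left, of the other to the right
- cover_a_lug (a point): middle of the blue lug, 52 mm from the cover's origin along its +x, 8 mm along its +z
- cover_b_lug (a point): middle of the blue lug, 52 mm from the cover's origin along its +x, 8 mm along its +z
- tray: white spray tray fixed to the bench, 150 x 216 mm, with two bays side by side along its y. Floor flush with the bench. Origin on the bench midway between the bays; +x points to its back wall (steel, 14 mm high), -x to its open front, roughly towards the robot. Steel ribs 8 mm high bound the bays: a broad one in the middle (68 mm) and a thin one (8 mm) at each side
- bay_left (a point): centre of the left bay's floor, on the bench, where the middle of a cover's open rim goes; x and y as the tray's. The bay is 66 mm wide (y), with a back wall face 57 mm to +x and open front edge 85 mm to -x
- bay_right (a point): centre of the right bay's floor, on the bench, where the middle of a cover's open rim goes; x and y as the tray's. The bay is 66 mm wide (y), with a back wall face 57 mm to +x and open front edge 85 mm to -x
- nozzle_top (a point): centre of the top face of the red nozzle cap (26 mm diameter, 18 mm high) on the fixed blue spray canister (60 mm diameter, on a 90 x 80 mm foot), 196 mm above the bench when up
- nozzle (a joint): nozzle cap travel: 0 up, 0.008 m fully down; the spring takes about 5.5 N when fully down
- paint_tin: white paint tin with red label, 100 mm diameter, 115 mm high, origin under its centre. Bystander, leave it where it is
- thinner: white bottle with red cap, 64 mm diameter, 130 mm high, origin under its centre. Bystander, leave it where it is
- hardener: white jar with blue cap, 56 mm diameter, 90 mm high, origin under its centre. Bystander, leave it where it is
- tin_lid: white tin lid lying flat, 88 mm diameter, 6 mm high, origin under its centre. Bystander, leave it where it is
- mix_cup: white mixing cup, 64 mm diameter, 65 mm high, origin under its centre. Bystander, leave it where it is
- spatula: spatula with wooden handle, 260 mm long, lying on the bench along its x. Bystander, leave it where it is
- beaker: glass beaker, 72 mm diameter, 90 mm high, standing on the scale's pan 43 mm above the bench; origin under its centre. The grey scale carries a display on a post, 280 mm high, to its right. Bystander, leave it where it is
Things that resemble listed ones, but are neither listed nor needed, are in the scene too. What is shaped like the cover_a but green or purple is not meant. What is shaped like the cover_b but green is not meant.

How it is judged:
By the outcome, as a careful person would: the job done as asked, in the order asked, and still so for the second after the job is handed in, with the robot touching nothing.
It also fails if it takes over 67 s, if anything falls off the work surface, if the arm or the gripper's body presses on something with over 40 N, if the wrist force passes 120 N, or if a joint passes its speed limit or range.

## Working session

There is one attempt and no reset: what is moved stays moved. The work goes in short steps, Python scripts to look and compute and a shell command to move; the robot and the scene stay as the last step left them, time stands still between calls to the robot, and variables do not carry over. Pictures are saved under pics/ and viewed, about 8 in all and at most 12, crops included, and the job is handed in when it is done.

```bash
ls; mkdir -p pics
python3 - <<'E'
from bench import *
import cv2,numpy as np
for n in("scene","top"):
    d=get_image(n);cv2.imwrite(f"pics/{n}0.png",d["image"][:,:,::-1])
    print(n,{k:np.round(d[k],4).tolist() for k in d if k!="image"})
s=get_state();print({k:np.round(s[k],3).tolist() for k in s})
E
```

```text
pics
scene {'fx': 461.9796, 'fy': 461.9796, 'cx': 287.0955, 'cy': 201.7236, 'D': [-0.0948, 0.0, 0.0, 0.0, 0.0], 'position': [1.25, -0.1249, 1.1563], 'rotation': [-1.9863, -1.7145, 0.5565]}
top {'fx': 529.1447, 'fy': 529.1447, 'cx': 273.8722, 'cy': 211.564, 'D': [-0.1233, 0.0, 0.0, 0.0, 0.0], 'position': [0.2446, -0.037, 1.534], 'rotation': [-2.1667, 2.0303, -0.2335]}
{'time': 0.1, 'joint_positions': [-1.144, 0.322, -0.07, 1.452, 0.023, 1.371, -0.057], 'qd': [0.0, -0.001, -0.0, -0.001, 0.0, -0.001, -0.0], 'joint_torque': [0.0, -49.257, -0.406, -31.34, -0.064, 0.04, 0.0], 'position': [0.261, 0.595, 0.222], 'tool_rot': [-0.644, -3.075, 0.003], 'ft_force': [-0.044, -0.133, -1.174], 'torque': [-0.013, 0.014, 0.033], 'grip_width': 0.996}
```

View pics/scene0.png

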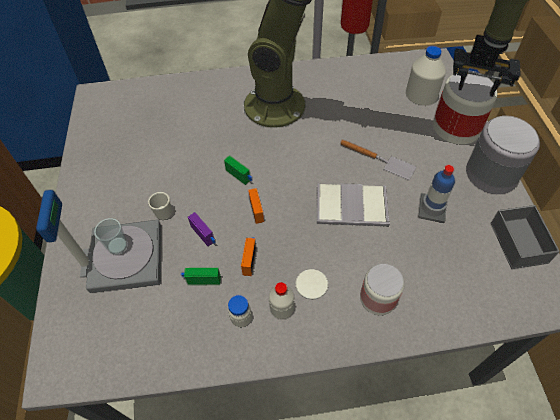

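View pics/top0.png

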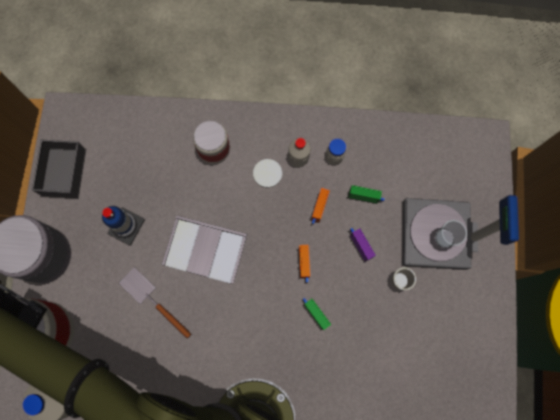

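```bash
cat > h.py <<'E'
from bench import *
import cv2,numpy as np
from scipy.spatial.transform import Rotation as Ro
def ray(d,uv):
    K=np.array([[d["fx"],0,d["cx"]],[0,d["fy"],d["cy"]],[0,0,1]])
    p=cv2.undistortPoints(np.float64(uv).reshape(-1,1,2),K,np.float64(d["D"])).reshape(-1,2)
    return np.c_[p,np.ones(len(p))]@Ro.from_rotvec(d["rotation"]).as_matrix().T
def plane(d,uv,z):
    r=ray(d,uv);o=np.array(d["position"]);return o+r*((z-o[2])/r[:,2])[:,None]
def tri(d1,u1,d2,u2):
    A=np.zeros((3,3));b=np.zeros(3)
    for d,u in((d1,u1),(d2,u2)):
        r=ray(d,u)[0];r/=np.linalg.norm(r);P=np.eye(3)-np.outer(r,r);A+=P;b+=P@np.array(d["position"])
    return np.linalg.solve(A,b)
def comps(im,col,amin=15):
    h=cv2.cvtColor(im,cv2.COLOR_RGB2HSV).astype(int);H,S,V=h[...,0],h[...,1],h[...,2]
    m={"orange":(H>5)&(H<16)&(S>190)&(V>90),"blue":(H>105)&(H<128)&(S>120)&(V>50),"red":((H<5)|(H>174))&(S>180)&(V>90),"white":(S<45)&(V>165)}[col].astype(np.uint8)
    n,l,st,c=cv2.connectedComponentsWithStats(m)
    return [(c[i],st[i,4],cv2.minAreaRect(np.argwhere(l==i)[:,::-1].astype(np.float32))) for i in range(1,n) if st[i,4]>=amin]
E
python3 - <<'E'
from h import *
D={n:get_image(n) for n in("scene","top")}
for n,d in D.items():
    for c in("orange","blue","red"):
        for ce,a,r in comps(d["image"],c,6): print(n,c,ce.round(1),a,np.round(cv2.boxPoints(r),0).tolist() if c=="orange" else "",plane(d,ce,.04).round(3))
a=D["scene"]["image"][165:315,170:400];b=D["top"]["image"][170:290,145:385]
A=cv2.resize(a,None,fx=3.4,fy=3.4,interpolation=2)
B=cv2.resize(b,None,fx=3.3,fy=3.3,interpolation=2)
cv2.imwrite("pics/sc.png",A[:,:,::-1]);cv2.imwrite("pics/tc.png",B[:,:,::-1])
E
```

```text
scene orange [255.9 205.2] 285 [[248.0, 190.0], [256.0, 188.0], [264.0, 221.0], [256.0, 223.0]] [[ 0.461 -0.112  0.04 ]]
scene orange [247.5 256.4] 345 [[240.0, 275.0], [244.0, 237.0], [255.0, 238.0], [251.0, 276.0]] [[ 0.628 -0.153  0.04 ]]
scene blue [39.6 75. ] 8405  [[-0.28  -0.885  0.04 ]]
scene blue [433.2  51.8] 155  [[-0.17   0.655  0.04 ]]
scene blue [453.8  50.2] 83  [[-0.17   0.742  0.04 ]]
scene blue [473.1  69.8] 18  [[-0.043  0.772  0.04 ]]
scene blue [105.7  77.7] 6  [[-0.211 -0.617  0.04 ]]
scene blue [444.4 180. ] 210  [[0.453 0.474 0.04 ]]
scene blue [249.6 177.3] 14  [[ 0.354 -0.121  0.04 ]]
scene blue [ 45.7 215.8] 479  [[ 0.406 -0.743  0.04 ]]
scene blue [444.3 191.8] 6  [[0.497 0.458 0.04 ]]
scene blue [ 58.3 202.3] 7  [[ 0.36  -0.711  0.04 ]]
scene blue [ 56.9 220.2] 37  [[ 0.427 -0.705  0.04 ]]
scene blue [212.3 239.3] 16  [[ 0.56  -0.247  0.04 ]]
scene blue [182.2 274.1] 9  [[ 0.657 -0.333  0.04 ]]
scene blue [237.7 304.8] 318  [[ 0.766 -0.192  0.04 ]]
scene red [448.7 168.2] 50  [[0.41  0.504 0.04 ]]
scene red [449.  173.3] 6  [[0.43  0.497 0.04 ]]
scene red [280.6 287.8] 105  [[ 0.735 -0.076  0.04 ]]
top orange [320.3 203.5] 230 [[312.0, 216.0], [321.0, 188.0], [328.0, 190.0], [319.0, 219.0]] [[ 0.621 -0.152  0.04 ]]
top orange [303.8 260.9] 258 [[299.0, 246.0], [307.0, 246.0], [309.0, 276.0], [300.0, 276.0]] [[ 0.45  -0.113  0.04 ]]
top blue [337.  146.7] 217  [[ 0.799 -0.194  0.04 ]]
top blue [512.4 217.9] 415  [[ 0.615 -0.727  0.04 ]]
top blue [381.8 199.2] 6  [[ 0.646 -0.332  0.04 ]]
top blue [113.9 217.3] 188  [[0.54  0.447 0.04 ]]
top blue [313.1 220.6] 9  [[ 0.569 -0.133  0.04 ]]
top blue [351.9 230.3] 9  [[ 0.547 -0.247  0.04 ]]
top blue [306.5 279.5] 8  [[ 0.398 -0.123  0.04 ]]
top blue [304. 300.] 7  [[ 0.34  -0.119  0.04 ]]
top blue [ 32.6 404.3] 332  [[-0.006  0.617  0.04 ]]
top red [300.  142.9] 66  [[ 0.804 -0.083  0.04 ]]
top red [106.8 212. ] 62  [[0.555 0.47  0.04 ]]
```

View pics/sc.png

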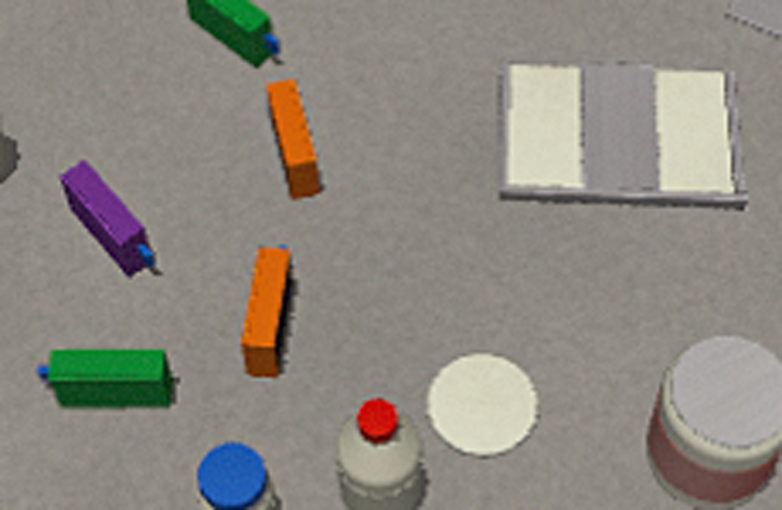

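View pics/tc.png

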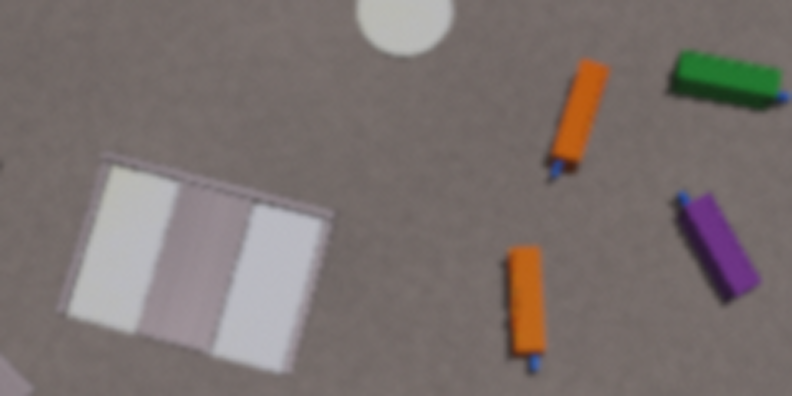

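Run:
```python
from h import *
s=get_image("scene");t=get_image("top")
S=lambda p:np.array(p)/3.4+[170,165]
T=lambda p:np.array(p)/3.3+[145,170]
for n,a,b in(("N",[(268,84),(295,80),(316,164),(291,168)],[(514,354),(545,350),(540,247),(509,249)]),("F",[(262,247),(289,250),(278,347),(244,346)],[(552,157),(578,162),(608,68),(583,60)])):
    # order: near-left.. pair by world: scene left = -y, top right=-y
    b=[b[1],b[0],b[3],b[2]] if n=="N" else [b[1],b[0],b[3],b[2]]
    P=np.array([tri(s,S(x),t,T(y)) for x,y in zip(a,b)]);print(n,P.round(3).tolist(),P.mean(0).round(4))
    for d,q in((s,S(a)),(t,T(b))):
        p=plane(d,q,.054);v=(p[0]+p[1]-p[2]-p[3]);print(p.mean(0).round(4),"lugdir",np.degrees(np.arctan2(v[1],v[0])).round(1),np.linalg.norm(v)/2)
L=plane(t,T([(110,167),(178,181),(135,332),(68,315)]),0);R=plane(t,T([(254,204),(322,220),(284,371),(212,353)]),0)
print(L.round(3).tolist(),R.round(3).tolist())
Ls=plane(s,S([(583,66),(653,69),(658,188),(585,187)]),0)  # middle rib
print(Ls.round(3).tolist())
Ls=plane(s,S([(655,70),(723,72),(733,190),(660,187)]),0);Rs=plane(s,S([(510,66),(580,67),(583,185),(507,184)]),0)
print("scene L",Ls.round(3).tolist(),"R",Rs.round(3).tolist())
nz=tri(s,[448.7,168.0],t,[106.8,212]);print("noz",nz)
```

```text
N [[0.407, -0.13, 0.049], [0.403, -0.105, 0.044], [0.493, -0.096, 0.041], [0.497, -0.12, 0.045]] [ 0.45   -0.1129  0.0446]
[ 0.4569 -0.111   0.054 ] lugdir -174.1 0.09193952756220253
[ 0.4485 -0.1146  0.054 ] lugdir -174.2 0.08936830514492565
F [[0.573, -0.151, 0.048], [0.577, -0.129, 0.044], [0.666, -0.149, 0.047], [0.66, -0.174, 0.045]] [ 0.6189 -0.1506  0.0457]
[ 0.6239 -0.148   0.054 ] lugdir 167.0 0.08988238665428788
[ 0.6167 -0.1525  0.054 ] lugdir 165.4 0.09054473865096313
[[0.551, 0.264, 0.0], [0.542, 0.201, 0.0], [0.404, 0.226, 0.0], [0.415, 0.287, 0.0]] [[0.526, 0.131, 0.0], [0.516, 0.069, 0.0], [0.379, 0.092, 0.0], [0.391, 0.156, 0.0]]
[[0.393, 0.164, 0.0], [0.407, 0.227, 0.0], [0.536, 0.2, 0.0], [0.525, 0.137, 0.0]]
scene L [[0.408, 0.229, 0.0], [0.42, 0.291, 0.0], [0.548, 0.265, 0.0], [0.535, 0.202, 0.0]] R [[0.383, 0.096, 0.0], [0.394, 0.161, 0.0], [0.523, 0.136, 0.0], [0.512, 0.07, 0.0]]
noz [0.52335476 0.41855729 0.19151892]
```

```bash
python3 -m jog '[[17,-56,0,0.06],[40,-110,0,0.12],[65,-165,0,0.18],[90,-220,0,0.25],[115,-275,0,0.31],[140,-330,0,0.37],[160,-385,0,0.43],[175,-440,0,0.5]]' -1 20
python3 -m jog '[[4,-55,0,0],[8,-100,-20,0],[12,-100,-70,0],[16,-105,-120,0],[16,-105,-160,0],[16,-105,-180,0],[16,-105,-180,0],[16,-105,-180,0]]'
```

```text
time: 1.3
position: [0.4364, 0.1534, 0.2228]
tool_rot: [-0.14, 3.138, 0.001]
ft_force: [0.2, 0.4, -0.0]
grip_width: 0.174
time: 2.3
position: [0.4527, 0.0506, 0.0436]
tool_rot: [-0.137, 3.137, 0.001]
ft_force: [-0.0, 0.1, 0.4]
grip_width: 0.007
```

```bash
python3 -m jog '[[0,-50,0,0],[0,-100,0,0],[0,-125,0,0],[0,-136,0,0],[0,-147,0,0],[0,-158,0,0],[0,-169,0,0],[0,-180,0,0]]'
python3 -m jog '[[0,-4,0,0],[0,-8,0,0],[0,-8,0,0],[0,20,0,0],[0,40,30,0],[0,40,80,0],[0,40,120,0],[0,40,120,0]]'
python3 - <<'E'
from h import *
d=get_image("scene");a=d["image"][165:315,170:320];t=get_image("top");b=t["image"][170:320,270:420]
I=np.hstack([cv2.resize(x,None,fx=2.65,fy=2.65,interpolation=2) for x in(a,b)]);cv2.imwrite("pics/n1.png",I[:,:,::-1])
E
```

```text
time: 3.3
position: [0.4518, -0.13, 0.0425]
tool_rot: [0.138, -3.138, -0.0]
ft_force: [0.5, -0.3, 0.8]
grip_width: 0.003
time: 4.3
position: [0.4542, -0.0894, 0.1658]
tool_rot: [-0.138, 3.132, 0.001]
ft_force: [-0.5, 0.3, 0.1]
grip_width: 0.002
```

View pics/n1.png

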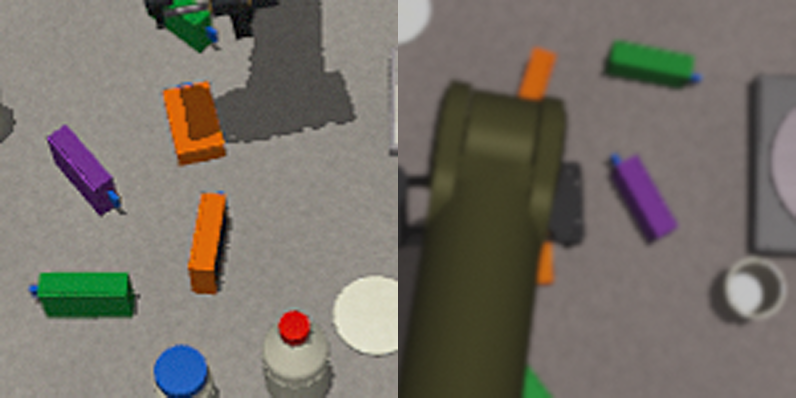

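Run:
```python
from h import *
d=get_image("scene")
p=plane(d,np.array([(165,92),(210,82),(225,148),(177,156)])/2.65+[170,165],.026);print(p.round(3).tolist(),p.mean(0))
v=p[0]+p[1]-p[2]-p[3];print(np.degrees(np.arctan2(v[1],v[0])),np.linalg.norm(v)/2)
```

```text
[[0.421, -0.181, 0.026], [0.414, -0.129, 0.026], [0.506, -0.121, 0.026], [0.509, -0.174, 0.026]] [ 0.46251076 -0.15131688  0.026     ]
-175.51192053216192 0.0906733943012882
```

```bash
python3 -m jog '[[3,-30,0,0],[5,-63,0,0],[5,-63,-40,0],[5,-63,-80,0],[5,-63,-90,0],[5,-63,-90,0],[5,-63,-90,0],[5,-63,-90,0]]' 1 20
python3 -m jog '[[0,0,-30,0],[0,0,-55,0],[0,0,-65,0],[0,0,-65,0],[0,0,-65,0],[0,0,-65,0],[0,0,-65,0],[0,0,-65,0]]'
python3 - <<'E'
from h import *
s=get_state();print(s["position"],s["grip_width"])
E
```

```text
time: 5.45
position: [0.4578, -0.1527, 0.0738]
tool_rot: [-0.137, 3.136, -0.0]
ft_force: [0.4, 1.0, 0.9]
grip_width: 0.834
time: 6.45
position: [0.4569, -0.1526, 0.0078]
tool_rot: [-0.137, 3.138, 0.0]
ft_force: [-0.5, -0.3, 0.6]
grip_width: 1.004
[ 0.45694414 -0.15258909  0.00781387] 1.0043034700555453
```

```bash
python3 -m jog '[[0,0,4,0],[0,0,4,0],[0,0,4,0],[0,0,4,0],[0,0,4,0],[0,0,4,0],[0,0,4,0],[0,0,4,0]]' -1 20
python3 -m jog '[[0,0,20,0],[0,0,50,0],[0,40,60,-0.07],[2,90,60,-0.14],[3,145,60,-0.2],[4,200,60,-0.27],[0,250,60,-0.27],[0,264,60,-0.27]]'
```

```text
time: 7.45
position: [0.4567, -0.1526, 0.0115]
tool_rot: [0.137, -3.139, 0.0]
ft_force: [-0.1, 0.6, -1.0]
grip_width: 0.617
time: 8.45
position: [0.4559, 0.1151, 0.0714]
tool_rot: [-0.278, -3.129, -0.001]
ft_force: [-0.7, 0.1, -0.9]
grip_width: 0.619
```

```bash
python3 -m jog '[[1,-2,-20,0],[1,-2,-35,0],[1,-2,-40,0],[1,-2,-40,0],[1,-2,-40,0],[1,-2,-40,0],[1,-2,-40,0],[1,-2,-40,0]]'
python3 - <<'E'
from h import *
print(get_state()["position"])
d=get_image("scene");a=d["image"][165:240,300:400]
cv2.imwrite("pics/n2.png",cv2.resize(a,None,fx=7,fy=7,interpolation=2)[:,:,::-1])
E
```

```text
time: 9.45
position: [0.4579, 0.1095, 0.0318]
tool_rot: [0.286, 3.128, 0.0]
ft_force: [0.3, -0.6, -2.3]
grip_width: 0.618
[0.45788268 0.10951036 0.0317522 ]
```

View pics/n2.png

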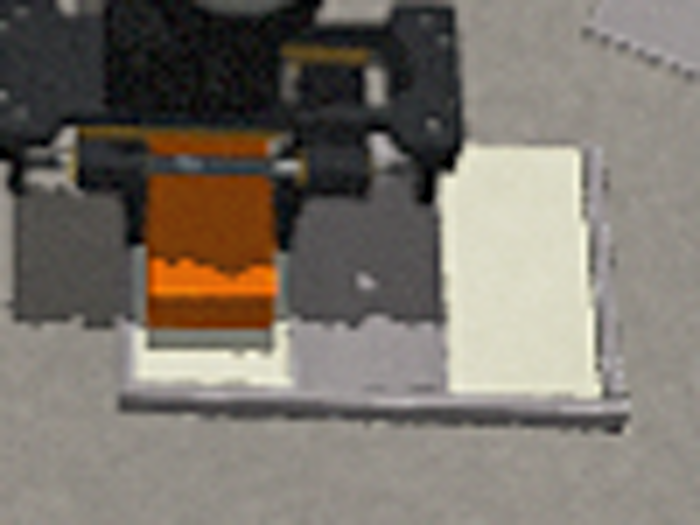

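Run:
```python
from h import *
d=get_image("scene");S=lambda p:np.array(p)/7+[300,165]
c=plane(d,S([(148,328),(273,326)]),.0203);c2=plane(d,S([(148,297),(276,296)]),.0463)
b=plane(d,S([(133,385),(293,387),(293,340),(133,330),(443,390),(602,392)]),0)
th=-.187;R=np.array([[np.cos(th),np.sin(th)],[-np.sin(th),np.cos(th)]])
o=np.array([.4795,.1775])
for q in(c,c2,b): print(q.round(4).tolist(),((q[:,:2]-o)@R.T).round(4).tolist())
```

```text
[[0.5002, 0.077, 0.0203], [0.5072, 0.1297, 0.0203]] [[0.039, -0.0949], [0.0361, -0.0418]]
[[0.502, 0.0753, 0.0463], [0.5095, 0.1283, 0.0463]] [[0.0411, -0.0963], [0.0386, -0.0428]]
[[0.5148, 0.0688, 0.0], [0.526, 0.1362, 0.0], [0.5023, 0.1413, 0.0], [0.4869, 0.074, 0.0], [0.5371, 0.1993, 0.0], [0.5484, 0.2665, 0.0]] [[0.0549, -0.1002], [0.0534, -0.0319], [0.0292, -0.0313], [0.0265, -0.1003], [0.0526, 0.0321], [0.0512, 0.1003]]
```

```bash
python3 -m jog '[[0,3,0,-0.03],[0,3,-8,-0.03],[0,3,-14,-0.03],[0,3,-19,-0.03],[0,3,-20,-0.03],[0,3,-20,-0.03],[0,3,-20,-0.03],[0,3,-20,-0.03]]'
python3 -m jog '[[0,0,0,0],[0,0,0,0],[0,0,0,0],[0,0,0,0],[0,0,0,0],[0,0,20,0],[0,0,50,0],[0,0,100,0]]' 1
```

```text
time: 10.55
position: [0.4578, 0.1124, 0.0116]
tool_rot: [0.334, 3.124, 0.0]
ft_force: [0.0, -0.0, -1.5]
grip_width: 0.618
time: 11.55
position: [0.4564, 0.1119, 0.1113]
tool_rot: [-0.333, -3.121, 0.003]
ft_force: [0.6, 0.7, 0.7]
grip_width: 0.999
```

```bash
python3 -m jog '[[20,-45,25,0],[45,-90,40,0],[70,-140,40,0],[95,-190,40,0],[120,-240,40,0],[140,-285,40,0],[154,-304,20,0],[154,-304,-5,0]]' -1
python3 -m jog '[[0,0,-20,0],[0,0,-60,0],[0,0,-64,0],[0,0,-64,0],[2,8,-64,0],[4,18,-64,0],[7,28,-64,0],[9,38,-64,0]]'
python3 -m jog '[[2,10,0,0],[5,20,0,0],[7,29,0,0],[7,29,0,0],[0,0,0,0],[-3,-10,40,0],[-3,-10,100,0],[-3,-10,120,0]]'
```

```text
time: 12.55
position: [0.6125, -0.1947, 0.1063]
tool_rot: [0.338, 3.122, -0.003]
ft_force: [0.7, 0.7, -0.3]
grip_width: 0.173
time: 13.55
position: [0.6214, -0.1524, 0.0429]
tool_rot: [0.332, 3.123, 0.001]
ft_force: [0.5, -0.5, 0.6]
grip_width: 0.006
time: 14.55
position: [0.6194, -0.1656, 0.1669]
tool_rot: [0.336, 3.117, -0.001]
ft_force: [-0.0, 0.4, 0.0]
grip_width: 0.005
```

Run:
```python
from h import *
d=get_image("scene");a=d["image"][150:300,180:400]
cv2.imwrite("pics/f1.png",cv2.resize(a,None,fx=3.6,fy=3.6,interpolation=2)[:,:,::-1]);print(get_state()["position"],get_state()["time"])
```

```text
[ 0.61995225 -0.16523219  0.16795219] 14.6
```

View pics/f1.png

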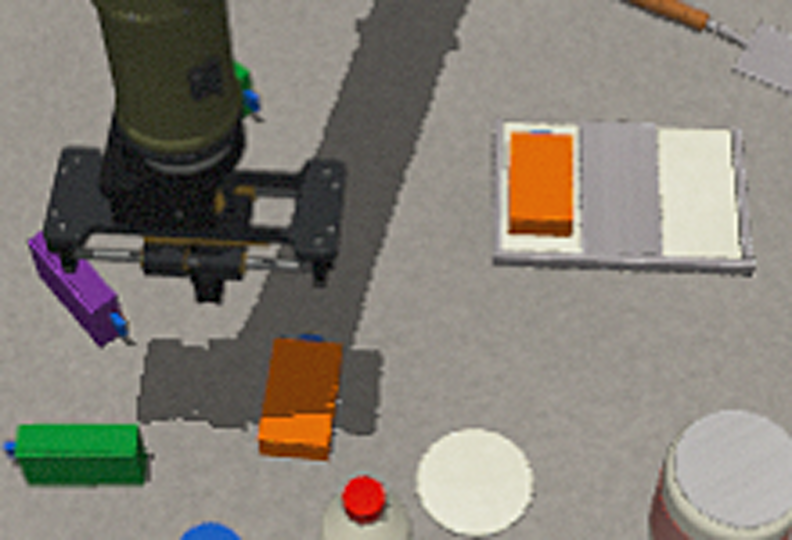

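Run:
```python
from h import *
d=get_image("scene");S=lambda p:np.array(p)/3.6+[180,150]
p=plane(d,S([(274,337),(343,344),(332,442),(260,437)]),.026);print(p.round(3).tolist(),p.mean(0))
v=p[0]+p[1]-p[2]-p[3];print(np.degrees(np.arctan2(v[1],v[0])),np.linalg.norm(v)/2)
```

```text
[[0.583, -0.126, 0.026], [0.598, -0.073, 0.026], [0.681, -0.092, 0.026], [0.669, -0.146, 0.026]] [ 0.6325534  -0.10908861  0.026     ]
166.9727784271554 0.08648778514624007
```

```bash
python3 -m jog '[[4,30,0,0],[9,55,-20,0],[9,55,-60,0],[9,55,-90,0],[9,55,-90,0],[9,55,-90,0],[9,55,-90,0],[9,55,-90,0]]' 1
python3 -m jog '[[0,0,-30,0],[0,0,-60,0],[0,0,-67,0],[0,0,-67,0],[0,0,-67,0],[0,0,-67,0],[0,0,-67,0],[0,0,-67,0]]'
```

```text
time: 15.65
position: [0.6276, -0.1087, 0.0737]
tool_rot: [0.334, 3.122, 0.001]
ft_force: [-0.4, 0.4, 0.2]
grip_width: 0.833
time: 16.65
position: [0.6269, -0.1086, 0.0059]
tool_rot: [0.333, 3.123, 0.0]
ft_force: [0.7, 0.1, 0.1]
grip_width: 0.999
```

```bash
python3 -m jog '[[0,0,6,0],[0,0,6,0],[0,0,6,0],[0,0,6,0],[0,0,6,0],[0,0,6,0],[0,0,6,0],[0,0,6,0]]' -1 20
python3 -m jog '[[0,0,40,0],[-15,35,70,0],[-35,85,70,0],[-55,135,70,0],[-75,185,70,0],[-95,235,70,0],[-118,290,70,0],[-138,335,70,0]]'
python3 -m jog '[[-7,17,0,0],[-7,17,-20,0],[-7,17,-40,0],[-7,17,-45,0],[-7,17,-45,0],[-7,17,-45,0],[-7,17,-45,0],[-7,17,-45,0]]'
python3 - <<'E'
from h import *
print(get_state()["position"])
d=get_image("scene");a=d["image"][165:240,300:400]
cv2.imwrite("pics/f2.png",cv2.resize(a,None,fx=7,fy=7,interpolation=2)[:,:,::-1])
E
```

```text
time: 17.65
position: [0.6267, -0.1087, 0.0115]
tool_rot: [-0.334, -3.124, 0.0]
ft_force: [0.3, -1.3, -0.5]
grip_width: 0.621
time: 18.65
position: [0.4871, 0.2291, 0.0815]
tool_rot: [-0.331, -3.124, -0.001]
ft_force: [0.6, 0.2, -2.3]
grip_width: 0.624
time: 19.65
position: [0.4821, 0.2436, 0.037]
tool_rot: [0.334, 3.123, 0.001]
ft_force: [0.1, -0.6, -2.1]
grip_width: 0.618
[0.48205891 0.24358302 0.0370332 ]
```

View pics/f2.png

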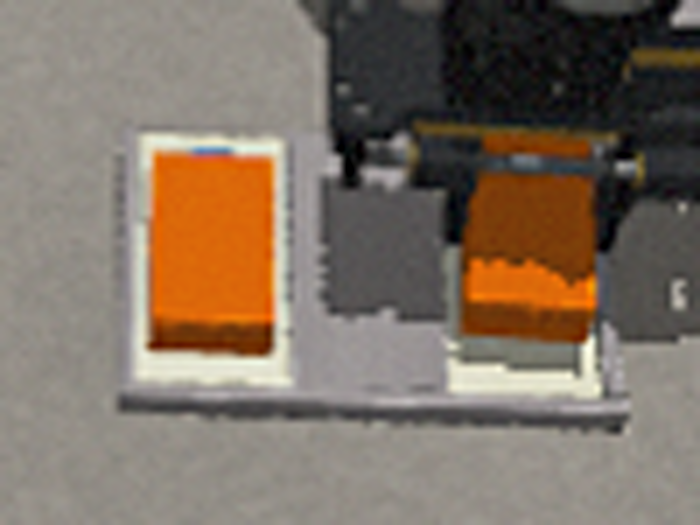

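Run:
```python
from h import *
d=get_image("scene");S=lambda p:np.array(p)/7+[300,165]
th=-.187;R=np.array([[np.cos(th),np.sin(th)],[-np.sin(th),np.cos(th)]]);o=np.array([.4795,.1775])
for q,z in(([(461,332),(590,343)],.0255),([(463,299),(594,309)],.0515),([(149,350),(272,353)],0),([(147,318),(274,323)],.026),([(443,390),(602,394)],0)):
    q=plane(d,S(q),z);print(((q[:,:2]-o)@R.T).round(4).tolist())
```

```text
[[0.0398, 0.0372], [0.0434, 0.0916]]
[[0.0409, 0.0346], [0.0439, 0.0889]]
[[0.0366, -0.0934], [0.0362, -0.0405]]
[[0.0378, -0.0956], [0.0384, -0.0419]]
[[0.0526, 0.0321], [0.0522, 0.1002]]
```

```bash
python3 -m jog '[[-2,3,0,0.06],[-2,3,-10,0.06],[-2,3,-18,0.06],[-2,3,-24,0.06],[-2,3,-25,0.06],[-2,3,-25,0.06],[-2,3,-25,0.06],[-2,3,-25,0.06]]'
python3 -m jog '[[0,0,0,0],[0,0,0,0],[0,0,0,0],[0,0,0,0],[0,0,0,0],[0,0,20,0],[0,0,70,0],[0,0,120,0]]' 1
python3 -m jog '[[0,0,60,0],[0,0,110,0],[0,0,110,0],[0,0,110,0],[0,0,110,0],[0,0,110,0],[0,0,110,0],[0,0,110,0]]' -1
python3 - <<'E'
from h import *
d=get_image("scene");a=d["image"][130:240,300:470];t=get_image("top")["image"][170:290,80:260]
cv2.imwrite("pics/f3.png",np.hstack([cv2.resize(x,(400,270),interpolation=2) for x in(a,t)])[:,:,::-1])
E
```

```text
time: 20.75
position: [0.4798, 0.2465, 0.0116]
tool_rot: [0.24, 3.132, 0.0]
ft_force: [-0.2, 0.2, -1.1]
grip_width: 0.619
time: 21.75
position: [0.4794, 0.2461, 0.1326]
tool_rot: [-0.24, -3.132, 0.001]
ft_force: [0.4, 0.7, 0.0]
grip_width: 1.0
time: 22.75
position: [0.4797, 0.2464, 0.2413]
tool_rot: [-0.24, -3.132, 0.001]
ft_force: [-0.1, 0.6, -0.4]
grip_width: 0.167
```

View pics/f3.png

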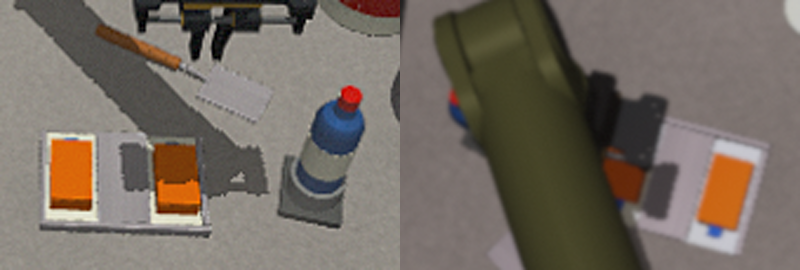

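Run:
```python
from h import *
s=get_image("scene");t=get_image("top")
for ce,a,r in comps(s["image"],"red"): print(ce,a,plane(s,ce,.190).round(4))
print(plane(t,[106.8,212],.192).round(4))
```

```text
[350.          11.70588235] 51 [[-0.2555  0.3223  0.19  ]]
[461.77659574 121.41489362] 94 [[0.3556 0.5223 0.19  ]]
[460.78378378 131.36486486] 74 [[0.3944 0.504  0.19  ]]
[448.296875 169.28125 ] 64 [[0.5264 0.4167 0.19  ]]
[280.62616822 288.03738318] 107 [[ 0.8044 -0.0829  0.19  ]]
[[0.5233 0.4184 0.192 ]]
```

```bash
python3 -m jog '[[14,55,0,0],[28,110,0,0],[42,165,0,0],[44,172,0,0],[44,172,-15,0],[44,172,-30,0],[44,172,-38,0],[44,172,-38,0]]'
python3 - <<'E'
from h import *
d=get_image("scene");a=d["image"][130:240,380:500]
cv2.imwrite("pics/z1.png",cv2.resize(a,None,fx=5,fy=5,interpolation=2)[:,:,::-1])
E
```

```text
time: 23.95
position: [0.5235, 0.4173, 0.2029]
tool_rot: [-0.241, -3.131, 0.001]
ft_force: [0.5, -0.2, 0.8]
grip_width: 0.006
```

View pics/z1.png

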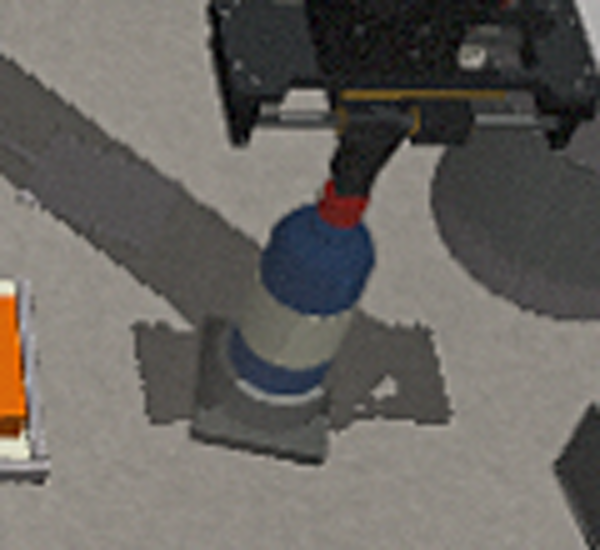

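```bash
python3 -m jog '[[0,0,-5,0],[0,0,-8,0],[0,0,-10,0],[0,0,-12,0],[0,0,-13,0],[0,0,-14,0],[0,0,-15,0],[0,0,-15,0]]'
```

```text
time: 25.0
position: [0.5239, 0.4185, 0.1889]
tool_rot: [0.24, 3.132, 0.001]
ft_force: [-0.7, -1.2, 5.0]
grip_width: 0.003
```

Nearly down; press until the force clearly rises past the spring's 5.5 N.

```bash
python3 -m jog '[[0,0,-1,0],[0,0,-1,0],[0,0,-2,0],[0,0,-2,0],[0,0,-2,0],[0,0,-2,0],[0,0,-2,0],[0,0,-2,0]]'
```

```text
time: 26.0
position: [0.5239, 0.4185, 0.1884]
tool_rot: [0.24, 3.132, 0.002]
ft_force: [-2.4, -1.8, 11.3]
grip_width: 0.004
```

```bash
python3 -m jog '[[0,0,-1,0],[0,0,-2,0],[0,0,-2,0],[0,0,-2,0],[0,0,-2,0],[0,0,-2,0],[0,0,-2,0],[0,0,-2,0]]'
python3 -m jog '[[0,0,5,0],[0,0,15,0],[0,0,40,0],[0,0,80,0],[-50,30,80,0],[-100,60,80,0],[-150,90,80,0],[-170,90,80,0]]'
python3 - <<'E'
from h import *
d=get_image("scene");a=d["image"][130:240,300:470];t=get_image("top")["image"][170:290,80:260]
cv2.imwrite("pics/end.png",np.hstack([cv2.resize(x,(400,270),interpolation=2) for x in(a,t)])[:,:,::-1])
for ce,n,r in comps(d["image"],"red"): print(ce.round(1),n)
E
```

```text
time: 27.0
position: [0.524, 0.4185, 0.1883]
tool_rot: [0.24, 3.132, 0.003]
ft_force: [-5.4, -4.1, 17.3]
grip_width: 0.004
time: 28.0
position: [0.3482, 0.5117, 0.2634]
tool_rot: [-0.227, -3.131, 0.0]
ft_force: [0.0, 0.2, 0.2]
grip_width: 0.004
[448.5 168.3] 53
[280.6 288. ] 107
```

View pics/end.png

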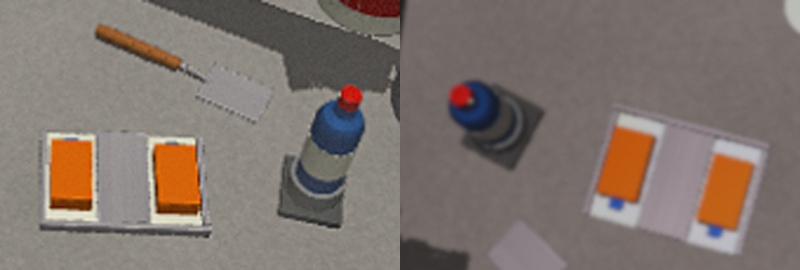

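Run:
```python
from h import *
th=-.187;R=np.array([[np.cos(th),np.sin(th)],[-np.sin(th),np.cos(th)]]);o=np.array([.4795,.1775])
for n in("scene","top"):
    d=get_image(n)
    for ce,a,r in comps(d["image"],"orange",60):
        q=plane(d,cv2.boxPoints(r),.026 if n=="top" else .02);print(n,a,((q[:,:2]-o)@R.T).round(3).tolist())
d=get_image("scene");a=d["image"][175:235,310:395]
cv2.imwrite("pics/end2.png",cv2.resize(a,None,fx=9,fy=9,interpolation=2)[:,:,::-1])
```

```text
scene 466 [[0.048, -0.095], [-0.055, -0.092], [-0.054, -0.04], [0.048, -0.045]]
scene 493 [[-0.051, 0.04], [-0.054, 0.099], [0.047, 0.091], [0.049, 0.035]]
top 511 [[-0.052, 0.091], [0.033, 0.092], [0.032, 0.04], [-0.053, 0.04]]
top 482 [[-0.054, -0.046], [0.031, -0.046], [0.03, -0.094], [-0.055, -0.093]]
```

View pics/end2.png

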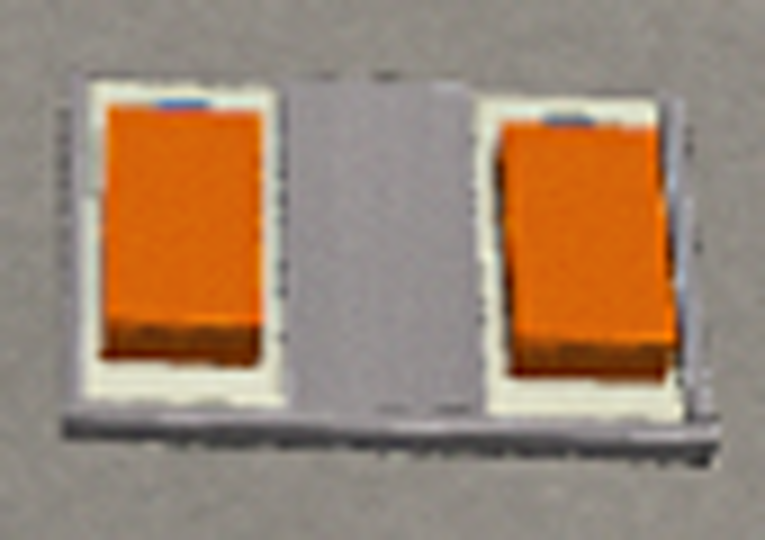

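```bash
python3 -c "
from bench import *
print(close_job(),get_state()['time'])"
```

```text
the job is handed in; nothing more can be done
the job is handed in; nothing more can be done
```

I tipped both covers and set one in each bay. With both in place, I pressed the nozzle cap down and it sprang back up. The job was handed in at about 28 s of the 67 s.

- **Covers:** The last pictures from both cameras show both covers lying flat, closed orange face up, with the lugs pointing out of the open front. They sit inside the ribs with roughly 5–8 mm to spare on each side, clear of the back wall and front edge.
- **Nozzle:** The cap stopped moving at 0.1883 m, about 8 mm of travel. The force then rose to 17 N against the spring's 5.5 N, so it was fully down. Afterwards the red cap was back at its starting pixel position.
- **Bystanders:** I did not aim at or touch any of them, and those in the later pictures looked unmoved. I did not measure their positions.
- **Disagreement:** Triangulating the two cameras put the tops of the standing covers at about 45 mm instead of 54 mm, and the nozzle about 4 mm low. I treated this as calibration and pixel error and corrected each placing from a close look before lowering.

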